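# Refit the purge-valve knob and hold it pressed

### The arm

A 7-joint arm with a two-finger parallel gripper is mounted at the origin on the work surface; the furniture and walls round the work are solid. World frame = base frame: x ahead of the robot, y to its left, z up, the work surface at z = 0. Lengths are in m, angles in rad, forces in N, time in s.
With the tool pointing down it reaches from about 0.35 to 0.9 m from the base axis. Payload 8.1 kg.
Tool frame: the origin (TCP) lies at the very end of the fingers, on their centre line; the grasp point (between the pads) lies 19 mm behind it (arm.grip_depth is the distance from the TCP to the grasp point, in m); x points along the fingers, z is the direction in which the jaws open and shut, and the axes are right-handed (so a half turn about x gives the same grasp; the last joint's range is limited). The gripper opens to 92 mm and grips with 3 to 60 N. Pads are 19 mm wide; open, the fingers measure 130 mm over their backs; the gripper's body (75 mm by 190 mm) begins 47 mm behind the grasp point.
Start: joints at [1.137, 0.434, 0.025, 1.573, -0.012, 1.134, -0.075], TCP at [0.203, -0.591, 0.189] pointing down, gripper open.
Joint ranges: [-2.62, 2.62], [-0.44, 2.09], [-1.27, 1.32], [0.08, 2.57], [-1.32, 4.46], [0.12, 2], [-2.74, 2.74]. Speed limits (rad/s): [2.22, 2.22, 3.01, 3.01, 3.14, 3.14, 3.14].

### API

Orientations are given as a rotation vector (axis times angle).
In Python, from cell import status, cams, arm gives the robot as it stands. The module is installed in compiled form; this text tells all that it offers.
- The arm moves only by the tool step_arm, never from a script. Its argument "rows" is a list of rows, each a list of 7 numbers: the gripper command: -1 is fully open, 1 is shut, values between are in proportion, then the shift along the tool's x, y, z as a fraction of full scale, then the turn, a rotation vector about the tool's x, y, z as a fraction of full scale. In form: [[grip, x, y, z, rx, ry, rz], ...]. A call has 1 to 12 rows; each row is the pose to reach, as a shift and turn from the pose commanded when the call began, along the tool's axes at that moment; what a row does not reach only later rows make up. Full scale, the value 1, is 80 cm for a shift and 60 degrees for a turn. A row lasts 1/12 s, in which the tool goes at most 41.7 mm and 7.16 degrees, less where a joint would pass 70% of its speed; a pose out of reach is approached as far as the arm can. A call with a number of a shift or a turn outside -1 to 1 is refused whole. A call with a gripper value outside its range is refused whole. The fingers move at their own pace and stop on an object; "newtons" is the grip in N (left out, the last holds). Time passes only in rows, so rows that repeat a pose let the fingers close. It gives the time, the measured TCP pose, the force and the opening at its end, in the units of the state.
- status.observe(): the state, without advancing time (a new reading comes with each control period).
- cams.get_image(name): name is "side" or "top" or "wrist"; returns a dict with "pixels" (400x640x3 uint8, red, green, blue), "range_z" (400x640 float32, m along the optical axis (not along the pixel's ray), 0 where there is no reading), "camera_matrix" (3x3 intrinsics, pixels), "eye" and "attitude" of the camera in the world; the wrist camera has in their place "tool_from_camera" (4x4, takes a point from camera to tool coordinates, whose origin is the TCP and whose axes are the tool frame's). Camera axes: x right, y down, z forward; pixel columns grow to the right and rows downward; lengths in m; the calibration is good to about 2 mm. A picture is of the moment at which its call begins: read the wrist's pose just before it.
- arm.sign_off(): hands the job in, once; it reports no verdict.
The state is a dict: "clock": time; "joints": joint angles; "dq": joint speeds; "joint_efforts": joint torques, N m; "position": TCP position; "ee_rot": TCP orientation; "force": force on the tool from outside, world axes, zero at the start; "ft_torque": the same for the moment, N m; "width": opening from 0.0 (shut) to 1.0 (fully open).
Only numpy, scipy, OpenCV 4.12 (cv2) and the standard library are available. Lean on these libraries where they do the work, as an engineer would, in place of code of your own. Each camera call takes 0.05 s, during which the arm holds its last target.

### The job

The red knob has come off the sprung D-shaft of the blue purge valve: pick it up by its bar grip, turn it so that its flat-sided socket matches the flat of the shaft (white pointer line to the side of the yellow mark), and push it fully home. Keep pushing until the shaft is all the way down on its stop, and finish like that, still gripping the knob and holding it pressed so that the valve stays open. Leave the tin, wash bottle, sample tube and petri dish where they stand.

Things in the scene. Friction and masses are not known exactly. Their poses are not given: they have to be found in the camera images.
- knob: Loose red plastic knob, about 50 g, socket down; may have swapped places with the tin. Origin: centre of its underside, z up. Ribbed skirt 44 mm across (41 at the top), z 0 to 16 mm; above it, z 16 to 40 mm, a bar grip 40 mm long along x and 12 mm thick along y: take it across the 12 mm. White line on the top and end of the bar's -x half
- knob_socket (a point): Centre of the ceiling of the knob's socket, on its axis, 14 mm above the underside; axes as the knob's. Socket: D-shaped, open below, 14 mm deep, radius 10.8 mm, its flat 5.3 mm from the axis on the -x (white line) side. This point meets stem_top when the knob is fully home
- knob_pointer (a point): Top end of the white pointer line: 20 mm from the knob's axis toward -x, 40 mm above its underside
- valve: Fixed blue valve block, 56 x 50 mm, 42 mm high, on a dark base plate 90 (x) x 66 (y) x 8 mm; brass collar on top (32 mm across, top at z 48 mm), a brass hose barb on each y side, 46 mm from the axis. Origin: centre of the underside, below the shaft's axis. Yaw varies. Yellow mark on the block's top at -x, the side of the shaft's flat
- stem_top (a point): Centre of the top end of the upright steel D-shaft; moves with it; axes parallel to the valve's. 74 mm above the table when up. Shaft 20 mm in diameter, flat 4.5 mm from the axis on the -x side, upper 2.5 mm tapered by 1.5. It does not turn; the knob goes on with its x along this x, same way round
- stem (a joint): Travel of the D-shaft pushed straight down against its spring, m: 0 up (26 mm stand out of the collar), 0.010 down on its stop. The spring pushes back with about 4 N at the top and 8 N at the stop; let go, the shaft comes up again
- tin_b: Small round off-white tin, 44 mm in diameter, 29 mm high, bystander; origin at the centre of its underside
- wash_bottle: White wash bottle with blue cap and bent spout, 65 x 99 x 201 mm, bystander on the right, beyond the fixed filter towers (up to 0.37 m tall, right of the valve: pass above or round them); origin at the centre of its underside
- tube_a: Standing sample tube with blue cap, 35 mm across, 118 mm high, bystander behind the valve; origin at the centre of its underside
- petri_1: Clear petri dish, 68 mm across, 12 mm high, bystander near the robot; origin at the centre of its underside

How it is judged:
On the way, in this order (a step that is already met when the one before it is completed fails the run):
1. the knob is picked up: held by the fingers, at least 25 mm above the table (height (world z) of knob above 0.025 m and contact force between the fingers and knob above 1 N), for 0.1 s.
2. the knob is keyed on the shaft: upright, centred, flat to flat, and the shaft at least 6 mm deep in its socket (z of knob_socket in the frame of stem_top below 0.008 m and horizontal distance between knob_socket and stem_top below 0.004 m and angle between the x axis of knob and the x axis of stem_top, either way round below 0.2 rad and x of knob_pointer in the frame of stem_top below -0.01 m and angle between knob's own z axis and vertical below 0.12 rad).
At the end, for the whole second after the job is handed in: Gripped knob (over 2 N) fully home on the shaft: socket ceiling within 3 mm of the shaft end, axes within 4 mm, tilt under 0.12 rad, flats matched within 0.2 rad, pointer on the flat's side; it presses on the shaft with over 3 N, the shaft is down at least 8.5 of 10 mm, all still (z of knob_socket in the frame of stem_top between -0.003 and 0.003 m and horizontal distance between knob_socket and stem_top below 0.004 m and angle between the x axis of knob and the x axis of stem_top, either way round below 0.2 rad and x of knob_pointer in the frame of stem_top below -0.01 m and angle between knob's own z axis and vertical below 0.12 rad and value of joint stem above 0.0085 m and contact force between knob and valve above 3 N and contact force between the fingers and knob above 2 N and linear speed of knob below 0.02 m/s); the arm keeps its last pose, push and grip.
It fails at once if one of the bystanders (tin, wash bottle, sample tube, petri dish) is moved by more than 30 mm (distance of any of tin_b, wash_bottle, tube_a, petri_1 from where it was at the start of the episode above 0.03 m).
It also fails if it takes over 51 s, if anything falls off the work surface, if the arm or the gripper's body presses on something with over 40 N, if the wrist force passes 120 N, or if a joint passes its speed limit or range.

## Working session

There is one attempt and no reset: what is moved stays moved. The work goes in short steps, Python scripts to look and compute and a tool call to move; the robot and the scene stay as the last step left them, time stands still between calls to the robot, and variables do not carry over. Pictures are saved under pics/ and viewed, and the job is handed in when it is done.

Besides the shell and the picture viewer there is one more tool, called after "Emit:" as name(argument=value, ...), one argument or row to a line, values as JSON. step_arm: Moves the arm, as the interface text tells. Its arguments: {"type":"object","properties":{"rows":{"type":"array","items":{"type":"array","items":{"type":"number"}}},"newtons":{"type":"number"}},"required":["rows"]}

```bash
mkdir -p pics; python3 - <<'E'
from cell import status,cams,arm
import cv2,numpy as np
s=status.observe()
print({k:np.round(v,3).tolist() for k,v in s.items()}, arm.grip_depth)
for n in ["side","top","wrist"]:
    d=cams.get_image(n)
    cv2.imwrite(f"pics/{n}0.png",d["pixels"][:,:,::-1])
    np.savez(f"{n}0.npz",**d)
    print(n,d["camera_matrix"].round(1).tolist(),d.get("eye"),d.get("attitude"),d.get("tool_from_camera"))
E
```

```text
{'clock': 0.0, 'joints': [1.137, 0.435, 0.025, 1.574, -0.012, 1.134, -0.075], 'dq': [-0.001, -0.0, -0.001, 0.0, -0.0, 0.0, 0.0], 'joint_efforts': [0.001, -66.785, 0.985, -31.446, -0.06, 0.043, 0.0], 'position': [0.203, -0.591, 0.189], 'ee_rot': [0.963, 1.349, -0.962], 'force': [-0.741, 0.212, 0.047], 'ft_torque': [-0.011, 0.013, 0.001], 'width': 0.999} 0.0188
side [[444.1, 0.0, 328.3], [0.0, 444.1, 198.4], [0.0, 0.0, 1.0]] [ 0.60559644 -0.66841836  0.91689945] [-2.39849122 -0.11593528  0.05434648] None
top [[495.3, 0.0, 320.2], [0.0, 495.3, 206.7], [0.0, 0.0, 1.0]] [0.44286529 0.12550678 1.18292236] [-2.20118289  2.20120787 -0.0975127 ] None
wrist [[341.7, 0.0, 313.9], [0.0, 341.7, 198.9], [0.0, 0.0, 1.0]] None None [[-3.05962613e-04 -2.93374842e-01  9.55997442e-01 -1.94505379e-01]
 [-1.08377793e-03 -9.55996828e-01 -2.93375000e-01  8.04778232e-02]
 [ 9.99999366e-01 -1.12585071e-03 -2.54538899e-05  8.84606806e-05]
 [ 0.00000000e+00  0.00000000e+00  0.00000000e+00  1.00000000e+00]]
```

View pics/side0.png

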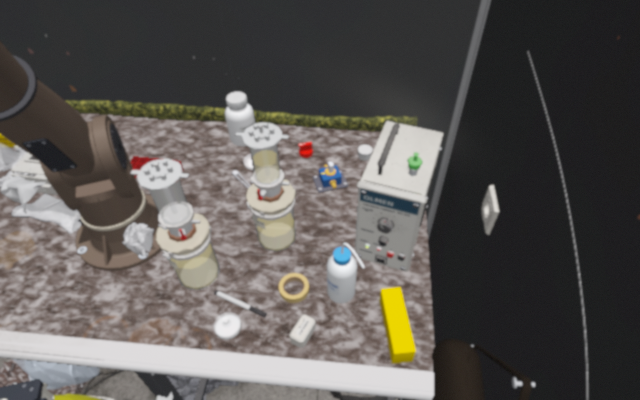

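View pics/top0.png

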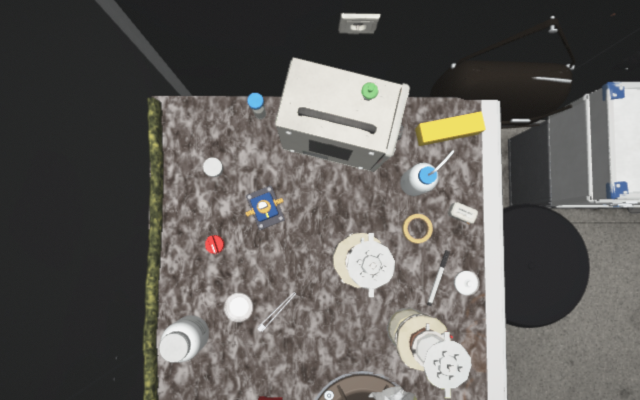

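View pics/wrist0.png

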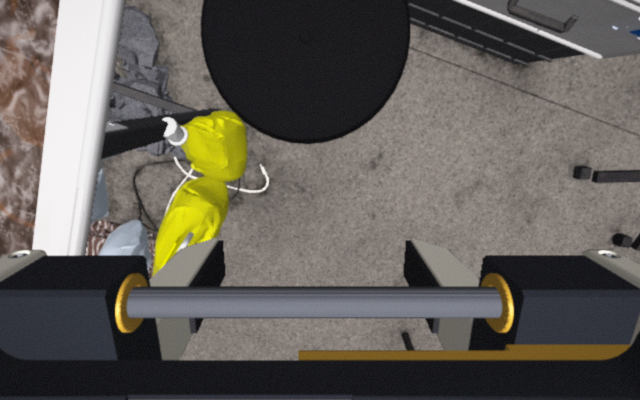

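```bash
cat > h.py <<'E'
import numpy as np,cv2
from scipy.spatial.transform import Rotation as R
def load(n): return dict(np.load(n,allow_pickle=True))
def pose(d,s=None):
    if d.get("eye") is not None and np.array(d["eye"]).dtype!=object: return R.from_rotvec(d["attitude"]).as_matrix(),np.array(d["eye"])
    Rt=R.from_rotvec(s["ee_rot"]).as_matrix();T=np.array(d["tool_from_camera"])
    return Rt@T[:3,:3],np.array(s["position"])+Rt@T[:3,3]
def plane(d,uv,z,s=None):
    Rm,e=pose(d,s);K=d["camera_matrix"]
    uv=np.atleast_2d(uv).astype(float)
    r=np.c_[(uv[:,0]-K[0,2])/K[0,0],(uv[:,1]-K[1,2])/K[1,1],np.ones(len(uv))]@Rm.T
    return e+r*((z-e[2])/r[:,2])[:,None]
def proj(d,P,s=None):
    Rm,e=pose(d,s);q=(np.atleast_2d(P)-e)@Rm;q=q@d["camera_matrix"].T
    return q[:,:2]/q[:,2:]
def cloud(d,s=None):
    Rm,e=pose(d,s);K=d["camera_matrix"];z=d["range_z"];v,u=np.mgrid[:z.shape[0],:z.shape[1]]
    c=np.stack([(u-K[0,2])/K[0,0]*z,(v-K[1,2])/K[1,1]*z,z],-1)
    return c@Rm.T+e
def crop(d,x0,x1,y0,y1,f,name):
    im=d["pixels"][y0:y1,x0:x1,::-1]
    cv2.imwrite(name,cv2.resize(im,None,fx=f,fy=f,interpolation=cv2.INTER_CUBIC))
E
python3 - <<'E'
from h import *
d=load("top0.npz");C=cloud(d)
for nm,uv in dict(knob=(214,244),valve=(264,208),tin=(212,167),petri=(238,307),tube=(256,101),tower1=(372,265),tower2=(450,365),bot=(180,340),box=(320,140),wb=(426,177)).items():
    print(nm,C[uv[1],uv[0]].round(3),plane(d,uv,0.04).round(3))
crop(d,180,310,150,280,6,"pics/top0c.png")
m=(C[...,2]>0.3)&(d["range_z"]>0); print([ (C[m][:,i].min().round(2),C[m][:,i].max().round(2)) for i in range(3)])
s=load("side0.npz"); crop(s,280,380,110,210,6,"pics/side0c.png")
E
```

```text
knob [0.43  0.34  0.039] [[0.43 0.34 0.04]]
valve [0.512 0.226 0.049] [[0.512 0.227 0.04 ]]
tin [0.609 0.349 0.03 ] [[0.607 0.347 0.04 ]]
petri [0.283 0.288 0.014] [[0.287 0.284 0.04 ]]
tube [0.742 0.239 0.116] [[0.763 0.247 0.04 ]]
tower1 [0.399 0.019 0.362] [[ 0.381 -0.022  0.04 ]]
tower2 [ 0.234 -0.109  0.358] [[ 0.154 -0.199  0.04 ]]
bot [0.443 0.126 1.183] [[0.214 0.414 0.04 ]]
box [0.635 0.102 0.223] [[0.671 0.097 0.04 ]]
wb [ 0.571 -0.123  0.154] [[ 0.585 -0.15   0.04 ]]
[(np.float64(0.17), np.float64(0.87)), (np.float64(-0.15), np.float64(0.52)), (np.float64(0.3), np.float64(0.56))]
```

View pics/top0c.png

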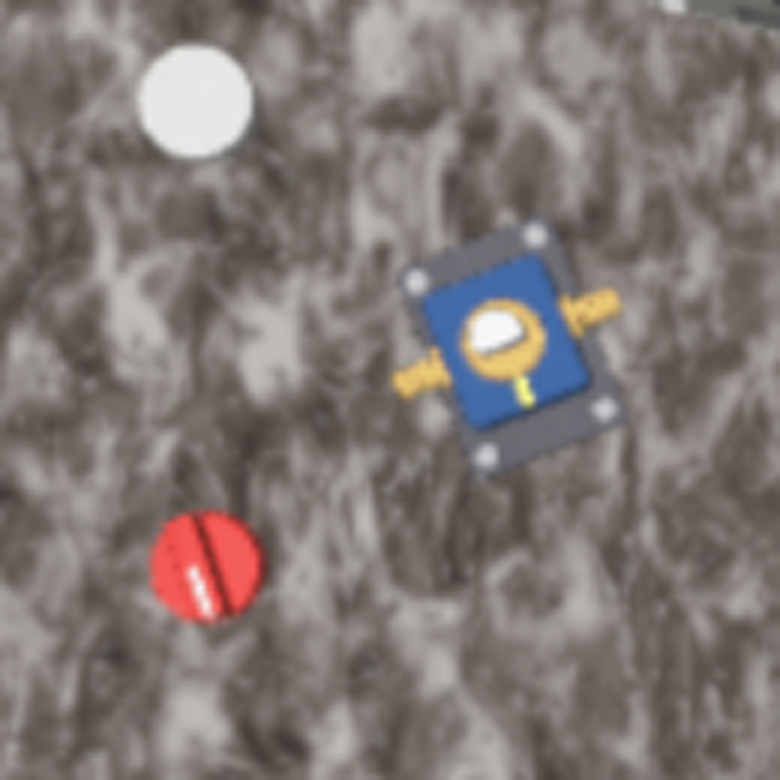

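View pics/side0c.png

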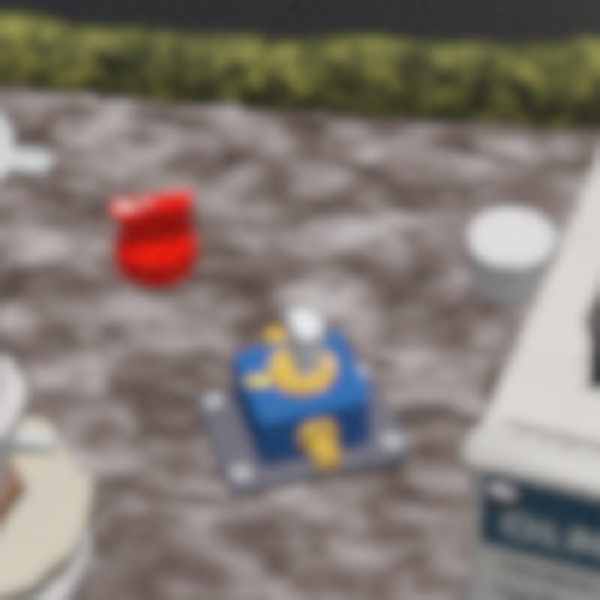

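```bash
python3 - <<'E'
from h import *
d=load("top0.npz");C=cloud(d)
f=lambda u,v:(180+(u+.5)/6-.5,150+(v+.5)/6-.5)
b=plane(d,[f(417,281),f(536,236),f(604,408),f(487,456)],0.009)[:,:2]
print(b, b.mean(0)); 
x=(b[0]+b[1]-b[2]-b[3]);y=(b[0]+b[3]-b[1]-b[2]);print("valve yaw",np.degrees(np.arctan2(x[1],x[0])),np.degrees(np.arctan2(-y[0],y[1])))
s=plane(d,[f(500,332)],0.074);print(s)
p=plane(d,[f(195,570),f(208,612)],0.04)[:,:2];q=p[0]-p[1];print("knob",p,np.degrees(np.arctan2(q[1],q[0])))
hsv=cv2.cvtColor(d["pixels"],cv2.COLOR_RGB2HSV)
m=((hsv[...,0]<8)|(hsv[...,0]>172))&(hsv[...,1]>140)&(hsv[...,2]>60);m[:225]=0;m[262:]=0;m[:,195:232]*=1
v,u=np.nonzero(m);k=(u<235);u=u[k];v=v[k];print(len(u),u.min(),u.max(),v.min(),v.max());print("knob c",plane(d,[(u.min()+u.max())/2,(v.min()+v.max())/2],0.02))
# dangers
for z in (0.1,0.25,0.33):
  mm=(C[...,2]>z)&(d["range_z"]>0);n,l,st,c=cv2.connectedComponentsWithStats(mm.astype(np.uint8))
  for i in range(1,n):
    if st[i,4]>80:
      P=C[l==i];print(z,P.min(0).round(2),P.max(0).round(2),st[i,4])
import json
from cell import status
S=status.observe();print(R.from_rotvec(S["ee_rot"]).as_matrix().round(3))
E
```

```text
[[0.54179796 0.26468544]
 [0.55973057 0.21788619]
 [0.49161427 0.19072345]
 [0.47268931 0.23663796]] [0.51645803 0.22748326]
valve yaw 21.91658545471662 21.679875969938283
[[0.51727311 0.22596235 0.074     ]]
knob [[0.42844278 0.34451757]
 [0.41247011 0.33937972]] 17.831178080212027Traceback (most recent call last):
  File "<stdin>", line 10, in <module>
numpy._core._exceptions._UFuncOutputCastingError: Cannot cast ufunc 'multiply' output from dtype('int64') to dtype('bool') with casting rule 'same_kind'
```

```bash
python3 - <<'E'
from h import *
d=load("top0.npz");C=cloud(d)
hsv=cv2.cvtColor(d["pixels"],cv2.COLOR_RGB2HSV)
m=((hsv[...,0]<8)|(hsv[...,0]>172))&(hsv[...,1]>140)&(hsv[...,2]>60);m[:225]=0;m[262:]=0
v,u=np.nonzero(m);k=(u<235);u=u[k];v=v[k];print(len(u),u.min(),u.max(),v.min(),v.max());print("knob c",plane(d,[(u.min()+u.max())/2,(v.min()+v.max())/2],0.02))
for z in (0.1,0.25,0.33):
  mm=(C[...,2]>z)&(d["range_z"]>0);n,l,st,c=cv2.connectedComponentsWithStats(mm.astype(np.uint8))
  for i in range(1,n):
    if st[i,4]>80:
      P=C[l==i];print(z,P.min(0).round(2),P.max(0).round(2),st[i,4])
from cell import status
S=status.observe();print(R.from_rotvec(S["ee_rot"]).as_matrix().round(3))
E
```

```text
237 205 223 235 252
knob c [[0.43070227 0.34394005 0.02      ]]
0.1 [ 0.1  -0.63  0.1 ] [0.91 0.52 0.56] 68089
0.1 [ 0.6  -0.07  0.1 ] [0.79 0.19 0.32] 10293
0.1 [0.73 0.22 0.1 ] [0.76 0.26 0.12] 223
0.1 [ 0.55 -0.17  0.1 ] [ 0.62 -0.1   0.2 ] 759
0.1 [ 0.34 -0.02  0.14] [0.45 0.07 0.37] 2703
0.1 [ 0.18 -0.16  0.1 ] [ 0.29 -0.06  0.37] 3861
0.1 [0.18 0.36 0.1 ] [0.26 0.44 0.16] 1281
0.25 [0.15 0.5  0.25] [0.9  0.52 0.56] 39011
0.25 [ 0.9  -0.53  0.25] [0.91 0.08 0.27] 910
0.25 [ 0.6  -0.07  0.25] [0.79 0.19 0.32] 8702
0.25 [ 0.34 -0.02  0.33] [0.45 0.06 0.37] 1845
0.25 [ 0.18 -0.15  0.25] [ 0.28 -0.07  0.37] 2163
0.33 [0.18 0.52 0.33] [0.86 0.52 0.56] 30996
0.33 [ 0.34 -0.02  0.33] [0.45 0.06 0.37] 1845
0.33 [ 0.18 -0.15  0.33] [ 0.28 -0.07  0.37] 1908
[[-0.001  0.946  0.325]
 [ 0.001  0.325 -0.946]
 [-1.    -0.    -0.001]]
```

```bash
python3 - <<'E'
from h import *
d=load("top0.npz");C=cloud(d)
for n in ("top0.npz","side0.npz"):
  C=cloud(load(n)).reshape(-1,3)
  for zl in [(.12,.17),(.17,.22),(.22,.235)]:
    P=C[(C[:,2]>zl[0])&(C[:,2]<zl[1])&(C[:,0]>.55)&(C[:,0]<.9)&(C[:,1]>-.09)&(C[:,1]<.25)&((C[:,0]<.7)|(C[:,1]<.2))]
    print(n,zl,len(P)); 
    if len(P)<5: continue
    for y in np.arange(-.05,.25,.03):
      q=P[abs(P[:,1]-y)<.01]
      if len(q): print("  y %.2f minx %.3f"%(y,q[:,0].min()),end='')
    print(P[:,1].max())
E
```

```text
top0.npz (0.12, 0.17) 723
  y -0.02 minx 0.602  y 0.01 minx 0.610  y 0.04 minx 0.615  y 0.07 minx 0.621  y 0.10 minx 0.629  y 0.13 minx 0.635  y 0.16 minx 0.646  y 0.19 minx 0.6540.18554284963956919
top0.npz (0.17, 0.22) 1010
  y -0.05 minx 0.647  y -0.02 minx 0.601  y 0.01 minx 0.609  y 0.04 minx 0.615  y 0.07 minx 0.621  y 0.10 minx 0.628  y 0.13 minx 0.635  y 0.16 minx 0.646  y 0.19 minx 0.6540.18622369105517395
top0.npz (0.22, 0.235) 163
  y -0.05 minx 0.900  y -0.02 minx 0.602  y 0.01 minx 0.609  y 0.04 minx 0.617  y 0.07 minx 0.624  y 0.10 minx 0.631  y 0.13 minx 0.639  y 0.16 minx 0.646  y 0.19 minx 0.6540.18564337904736078
side0.npz (0.12, 0.17) 1127
  y -0.05 minx 0.626  y -0.02 minx 0.600  y 0.01 minx 0.746  y 0.04 minx 0.759  y 0.07 minx 0.767  y 0.10 minx 0.900  y 0.13 minx 0.900  y 0.16 minx 0.900  y 0.19 minx 0.8990.19389065418119666
side0.npz (0.17, 0.22) 1505
  y -0.05 minx 0.617  y -0.02 minx 0.600  y 0.01 minx 0.747  y 0.04 minx 0.753  y 0.07 minx 0.762  y 0.10 minx 0.769  y 0.13 minx 0.776  y 0.16 minx 0.7850.1573426935365324
side0.npz (0.22, 0.235) 353
  y -0.05 minx 0.628  y -0.02 minx 0.601  y 0.01 minx 0.750  y 0.04 minx 0.755  y 0.07 minx 0.761  y 0.10 minx 0.772  y 0.13 minx 0.777  y 0.16 minx 0.7840.1537665655923659
```

Emit:
step_arm(
  rows=[
    [-1,-0.35,0,0,0,0,0],
    [-1,-0.35,0,0,0,0,0],
    [-1,-0.35,0,0,0,0,0],
    [-1,-0.35,0,0,0,0,0],
    [-1,-0.35,0,0,0,0,0],
    [-1,-0.35,0,0,0,0,0],
    [-1,-0.35,0,0,0,0,0],
    [-1,-0.35,0,0,0,0,0],
    [-1,-0.35,0.05,0,0,0,0],
    [-1,-0.35,0.1,0,0,0,0],
  ],
)

```text
clock: 0.98
position: [0.2769, -0.5662, 0.4698]
ee_rot: [0.965, 1.345, -0.968]
force: [1.4, -0.4, -0.4]
width: 0.997
```

Emit:
step_arm(
  rows=[
    [-1,0,0.37,-0.22,0,0,0],
    [-1,0,0.37,-0.22,0,0,0],
    [-1,0,0.37,-0.22,0,0,0],
    [-1,0,0.37,-0.22,0,0,0],
    [-1,0,0.37,-0.22,0,0,0],
    [-1,0,0.37,-0.22,0,0,0],
    [-1,0,0.37,-0.22,0,0,0],
    [-1,0,0.37,-0.22,0,0,0],
    [-1,0,0.37,-0.22,0,0,0],
  ],
)

```text
clock: 1.73
position: [0.5056, -0.2955, 0.4685]
ee_rot: [0.958, 1.353, -0.952]
force: [0.4, 0.4, 0.2]
width: 1.0
```

```bash
python3 - <<'E'
from cell import status
S=status.observe();print(S["joints"].round(2) if hasattr(S["joints"],'round') else S["joints"],S["position"])
E
```

```text
[ 0.52  0.3  -0.12  1.1   0.03  1.74 -0.82] [ 0.50562943 -0.29550513  0.46850148]
```

Emit:
step_arm(
  rows=[
    [-1,0,0.16,-0.4,0,0,0],
    [-1,0,0.16,-0.4,0,0,0],
    [-1,0,0.16,-0.4,0,0,0],
    [-1,0,0.16,-0.4,0,0,0],
    [-1,0,0.16,-0.4,0,0,0],
    [-1,0,0.16,-0.4,0,0,0],
    [-1,0,0.16,-0.4,0,0,0],
    [-1,0,0.16,-0.4,0,0,0],
    [-1,0,0.17,-0.78,0,0,0],
    [-1,0,0.17,-0.78,0,0,0],
    [-1,0,0.17,-0.78,0,0,0],
    [-1,0,0.17,-0.78,0,0,0],
  ],
)

```text
clock: 2.73
position: [0.4691, 0.1915, 0.4691]
ee_rot: [0.962, 1.348, -0.963]
force: [0.8, 0.8, 0.2]
width: 1.003
```

```bash
python3 - <<'E'
from cell import status
S=status.observe();print(S["joints"],S["position"],S["force"])
E
```

```text
[-0.15249615  0.17592723 -0.42826715  1.27629685  0.07355723  1.70488062
 -1.80541302] [0.46907572 0.19152549 0.46913613] [0.77494153 0.79882479 0.18052881]
```

Emit:
step_arm(
  rows=[
    [-1,0,0.016,-0.196,0,0,0],
    [-1,0,0.016,-0.196,0,0,0],
    [-1,0,0.016,-0.196,0,0,0],
    [-1,0,0.016,-0.196,0,0,0],
    [-1,0.34,0.016,-0.196,0,0,0],
    [-1,0.34,0.016,-0.196,0,0,0],
    [-1,0.34,0.016,-0.196,0,0,0],
    [-1,0.34,0.016,-0.196,0,0,0],
    [-1,0.34,0.016,-0.196,0,0,0],
    [-1,0.34,0.016,-0.196,0,0,0],
    [-1,0.34,0.016,-0.196,0,0,0],
    [-1,0.34,0.016,-0.196,0,0,0],
  ],
)

```text
clock: 3.73
position: [0.4289, 0.3393, 0.1919]
ee_rot: [0.955, 1.35, -0.97]
force: [-0.1, -0.2, 0.3]
width: 0.998
```

```bash
python3 - <<'E'
from cell import status,cams
from h import *
S=status.observe();print(S["joints"],S["position"],S["force"],S["dq"])
d=cams.get_image("wrist");np.savez("w1.npz",**d,S=np.array(dict(S),dtype=object));cv2.imwrite("pics/w1.png",d["pixels"][...,::-1])
E
```

```text
[-0.38276023  0.36377037 -0.51149914  1.71995792  0.19340874  1.11810526
 -2.19305473] [0.428887   0.3392773  0.19190919] [-0.05574756 -0.19333344  0.3096608 ] [ 0.00446547 -0.05162158 -0.01403974 -0.11432627 -0.02263532  0.09753677
  0.02111814]
```

View pics/w1.png

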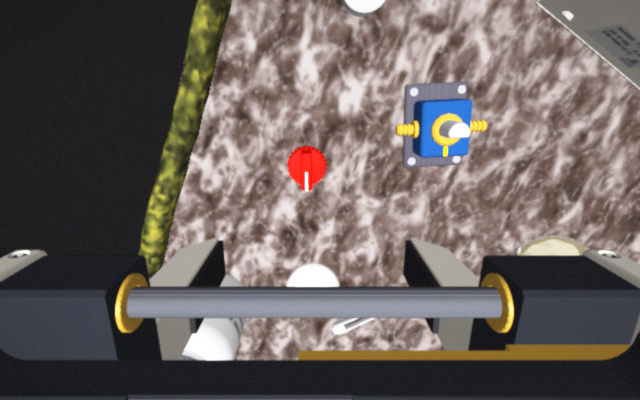

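```bash
python3 - <<'E'
from h import *
d=load("w1.npz");S=d["S"].item();crop(d,260,360,130,205,8,"pics/w1k.png");crop(d,390,490,75,175,6,"pics/w1v.png")
im=d["pixels"];hsv=cv2.cvtColor(im,cv2.COLOR_RGB2HSV)
m=(((hsv[...,0]<8)|(hsv[...,0]>172))&(hsv[...,1]>130)&(hsv[...,2]>60)).astype(np.uint8)
m[:, :270]=0;m[:,340:]=0;m[210:]=0;m[:130]=0
v,u=np.nonzero(m);print(u.min(),u.max(),v.min(),v.max())
w=(im.min(2)>150);w[:, :295]=0;w[:,318:]=0;w[:165]=0;w[195:]=0
vv,uu=np.nonzero(w);print(len(vv),vv.min(),vv.max(),np.polyfit(vv,uu,1))
E
```

```text
287 326 145 189
134 172 194 [-2.71034928e-01  3.53436424e+02]
```

View pics/w1k.png

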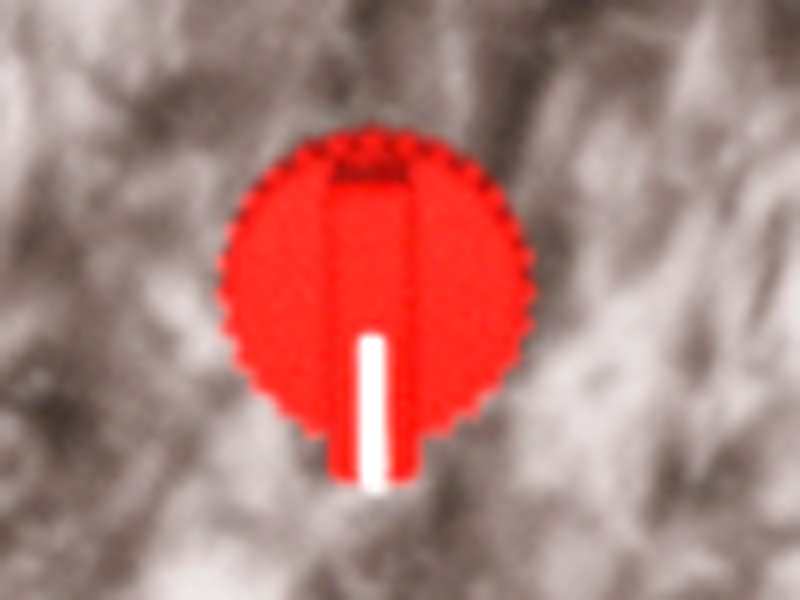

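View pics/w1v.png

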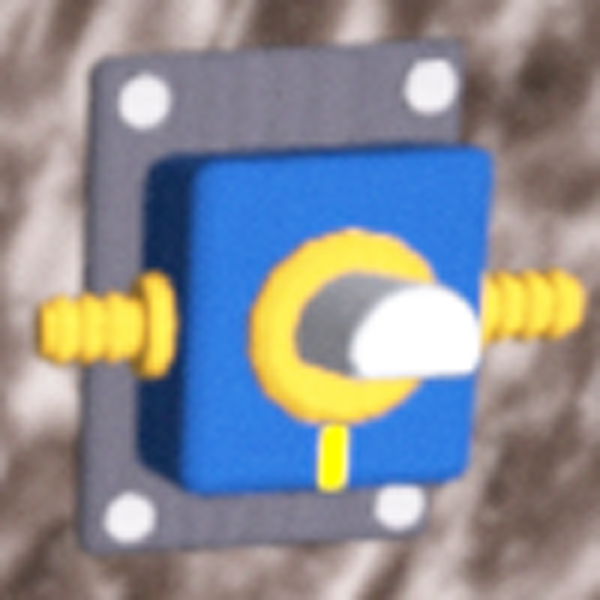

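```bash
python3 - <<'E'
from h import *
d=load("w1.npz");S=d["S"].item()
f=lambda u,v:(260+(u+.5)/8-.5,130+(v+.5)/8-.5)
a=plane(d,[f(370,162),f(374,484),f(330,162),f(412,162),f(330,478),f(418,478)],0.04,S)[:,:2]
print(a.round(4));q=a[0]-a[1];print("knob c",a[:2].mean(0),a[2:].mean(0),"len",np.hypot(*q),"yaw",np.degrees(np.arctan2(q[1],q[0])))
q=a[2]+a[3]-a[4]-a[5];print(np.degrees(np.arctan2(q[1],q[0])))
g=lambda u,v:(390+(u+.5)/6-.5,75+(v+.5)/6-.5)
b=plane(d,[g(144,102),g(432,86),g(399,506),g(129,518)],0.009,S)[:,:2]
x=(b[0]+b[1]-b[2]-b[3]);y=(b[0]+b[3]-b[1]-b[2]);print("valve",b.mean(0),"yaw",np.degrees(np.arctan2(x[1],x[0])),np.degrees(np.arctan2(-y[0],y[1])))
c=plane(d,[g(*p) for p in [(357,376),(478,368)]],0.074,S)[:,:2];y=c[0]-c[1];print("flat",c,np.hypot(*y),np.degrees(np.arctan2(-y[0],y[1])))
t=R.from_rotvec(S["ee_rot"]).as_matrix();print("tool y yaw",np.degrees(np.arctan2(t[1,1],t[0,1])),t[:,0])
E
```

```text
[[0.4501 0.3546]
 [0.4099 0.3406]
 [0.4484 0.3594]
 [0.4518 0.3495]
 [0.4089 0.3463]
 [0.4126 0.3354]]
knob c [0.43001534 0.34757903] [0.43042513 0.34764891] len 0.042507859908131794 yaw 19.18691704673495
19.026111138401294
valve [0.51494402 0.22850389] yaw 21.699598327983768 21.68208919074043
flat [[0.50843555 0.23644738]
 [0.51543728 0.2196575 ]] 0.018191326092610975 22.63712254364153
tool y yaw 18.949553663513306 [-0.00711318 -0.00631447 -0.99995476]
```

Emit:
step_arm(
  rows=[
    [-1,0.05,0,0,0,0,0],
    [-1,0.1,0,0,0,0,0],
    [-1,0.12,0,0,0,0,0],
    [-1,0.12,0,0,0,0,0],
    [-1,0.12,0,0,0,0,0],
  ],
)

```text
clock: 4.2
position: [0.4321, 0.3433, 0.103]
ee_rot: [0.963, 1.347, -0.961]
force: [-0.5, -0.3, 1.2]
width: 0.999
```

```bash
python3 - <<'E'
from cell import status,cams
from h import *
S=status.observe();print(S["position"],S["ee_rot"],S["force"],abs(np.array(S["dq"])).max())
d=cams.get_image("wrist");np.savez("w2.npz",**d,S=np.array(dict(S),dtype=object));
crop(d,220,400,130,270,4,"pics/w2.png")
t=R.from_rotvec(S["ee_rot"]).as_matrix();print("tool y yaw",np.degrees(np.arctan2(t[1,1],t[0,1])),t[:,0])
print(t.T@(np.array([.4302,.3476,.019])-S["position"])/.8)
E
```

```text
[0.43208963 0.343318   0.10295528] [ 0.96338746  1.34744667 -0.96100126] [-0.47877804 -0.28934327  1.16522518] 0.0277990853847025
tool y yaw 18.947644653102905 [ 0.00103183  0.00103394 -0.99999893]
[ 0.10494708 -0.00063372 -0.00576198]
```

View pics/w2.png

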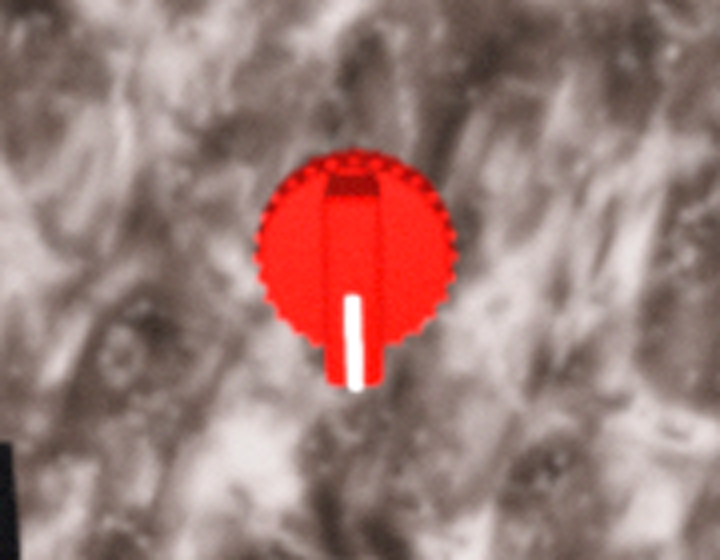

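```bash
python3 - <<'E'
from h import *
d=load("w2.npz");S=d["S"].item()
g=lambda u,v:(220+(u+.5)/4-.5,130+(v+.5)/4-.5)
a=plane(d,[g(*p) for p in [(327,195),(380,195),(383,385),(326,385)]],0.04,S)[:,:2]
q=a[0]+a[1]-a[2]-a[3];c=a.mean(0);print(c,np.degrees(np.arctan2(q[1],q[0])),np.hypot(*q)/2)
t=R.from_rotvec(S["ee_rot"]).as_matrix();print(t.T@(np.r_[c,.019]-S["position"])/.8)
E
```

```text
[0.42913531 0.34712967] 18.88787975557923 0.03939496504868686
[ 0.1049451  -0.00208337 -0.00563806]
```

Emit:
step_arm(
  rows=[
    [-1,0.02,-0.0015,-0.0057,0,0,0],
    [-1,0.05,-0.0015,-0.0057,0,0,0],
    [-1,0.08,-0.0015,-0.0057,0,0,0],
    [-1,0.1,-0.0015,-0.0057,0,0,0],
    [-1,0.105,-0.0015,-0.0057,0,0,0],
    [-1,0.105,-0.0015,-0.0057,0,0,0],
    [-1,0.105,-0.0015,-0.0057,0,0,0],
  ],
)

```text
clock: 4.83
position: [0.4299, 0.3476, 0.0193]
ee_rot: [0.965, 1.347, -0.96]
force: [-0.1, 1.1, 0.9]
width: 0.999
```

```bash
python3 - <<'E'
from cell import status,cams
from h import *
S=status.observe();print(S["position"],S["ee_rot"],S["force"],abs(np.array(S["dq"])).max())
d=cams.get_image("wrist");np.savez("w3.npz",**d,S=np.array(dict(S),dtype=object));
crop(d,160,480,130,350,2.5,"pics/w3.png")
E
```

```text
[0.42990046 0.34762313 0.01934007] [ 0.96465557  1.34690819 -0.9597694 ] [-0.14402118  1.0700699   0.89634095] 0.006665467148331527
```

View pics/w3.png

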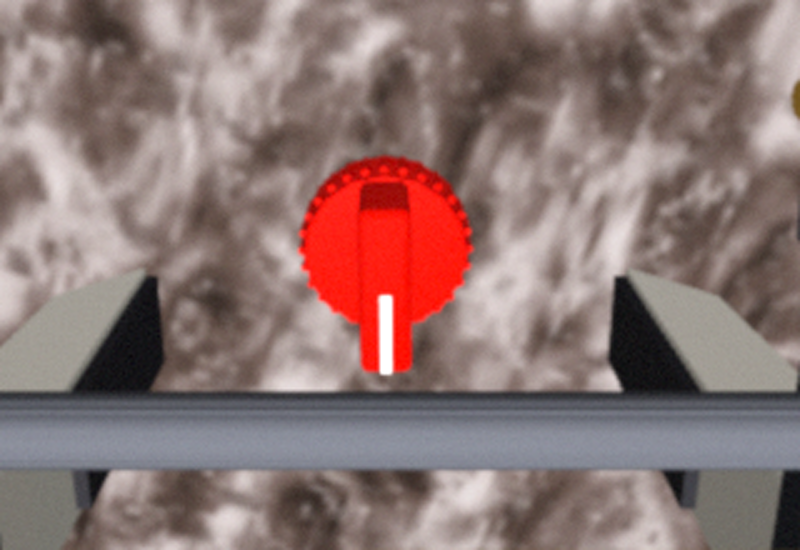

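Emit:
step_arm(
  rows=[
    [1,0,0,0,0,0,0],
    [1,0,0,0,0,0,0],
    [1,0,0,0,0,0,0],
    [1,0,0,0,0,0,0],
    [1,0,0,0,0,0,0],
    [1,0,0,0,0,0,0],
    [1,0,0,0,0,0,0],
    [1,0,0,0,0,0,0],
    [1,0,0,0,0,0,0],
    [1,0,0,0,0,0,0],
  ],
  newtons=40,
)

```text
clock: 5.72
position: [0.4286, 0.3463, 0.0173]
ee_rot: [0.962, 1.348, -0.962]
force: [0.2, 0.4, -0.1]
width: 0.323
```

Emit:
step_arm(
  rows=[
    [1,0,0,0,0,0,0],
    [1,0,0,0,0,0,0],
    [1,0,0,0,0,0,0],
    [1,0,0,0,0,0,0],
    [1,0,0,0,0,0,0],
    [1,0,0,0,0,0,0],
    [1,0,0,0,0,0,0],
    [1,0,0,0,0,0,0],
  ],
)

```text
clock: 6.38
position: [0.4287, 0.3464, 0.0173]
ee_rot: [0.962, 1.348, -0.962]
force: [-0.3, 1.3, -0.0]
width: 0.006
```

```bash
python3 - <<'E'
from cell import status,cams
from h import *
S=status.observe();print(S["position"],S["width"])
d=cams.get_image("wrist");np.savez("w4.npz",**d,S=np.array(dict(S),dtype=object));
crop(d,160,480,130,350,2.5,"pics/w4.png")
d=cams.get_image("top");crop(d,170,290,180,280,6,"pics/t4.png")
d=cams.get_image("side");crop(d,260,380,100,200,6,"pics/s4.png")
E
```

```text
[0.42865428 0.34635151 0.01732427] 0.005970616288245344
```

View pics/w4.png

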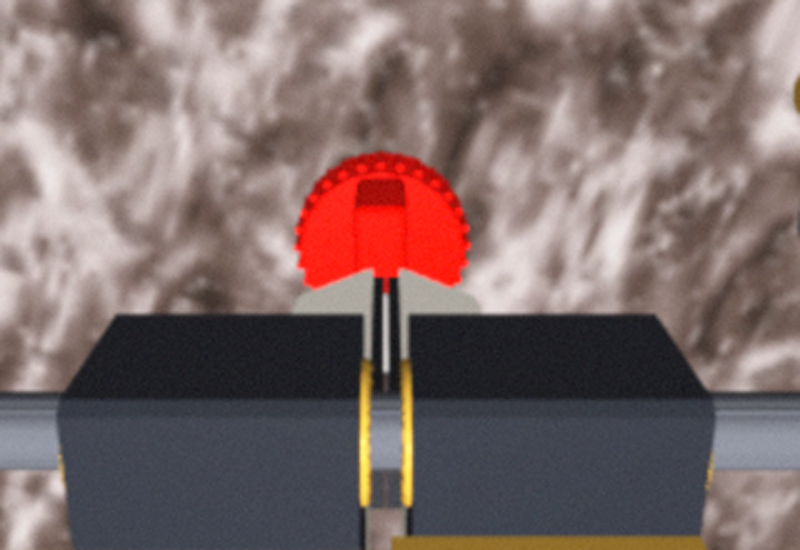

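View pics/s4.png

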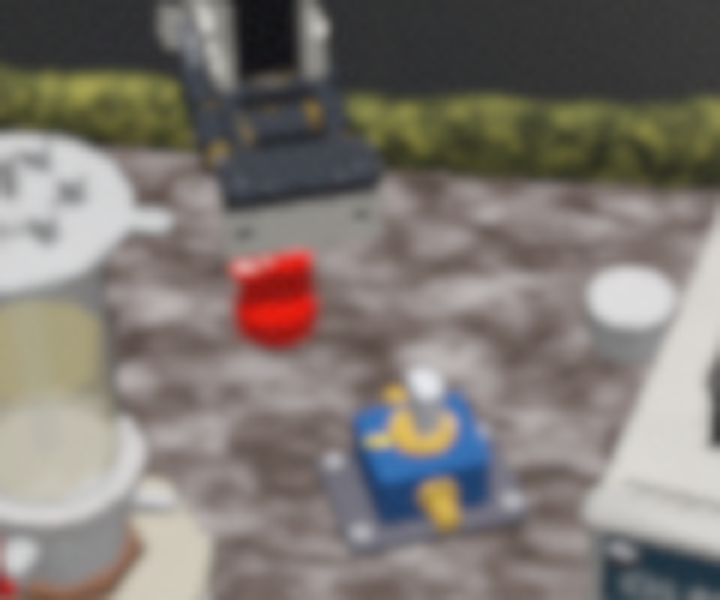

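```bash
python3 - <<'E'
from h import *
for n in ("w3.npz","w4.npz"):
  d=load(n);S=d["S"].item();T=np.array(d["tool_from_camera"]);K=d["camera_matrix"];C=cloud(d,S)
  def tool(u,v):
    z=d["range_z"][v,u];c=np.array([(u-K[0,2])/K[0,0]*z,(v-K[1,2])/K[1,1]*z,z]);return (T[:3,:3]@c+T[:3,3]).round(4)
  pts={"barTop":(160+380//2.5,130+240//2.5),"skirt":(160+320//2.5,130+250//2.5),"table":(160+200//2.5,130+150//2.5)}
  if n=="w3.npz": pts.update(fl=(160+130//2.5,130+285//2.5),fl2=(160+152//2.5,130+290//2.5))
  else: pts.update(fl=(160+360//2.5,130+285//2.5),fl2=(160+340//2.5,130+300//2.5),gap=(160+386//2.5,130+295//2.5),line=(160+386//2.5,130+340//2.5))
  for k,(u,v) in pts.items(): u=int(u);v=int(v);print(n,k,(u,v),d["range_z"][v,u],"tool",tool(u,v),"world",C[v,u].round(4))
E
```

```text
w3.npz barTop (312, 226) 0.1869599 tool [-0.0201  0.0114 -0.001 ] world [0.4403 0.3522 0.0395]
w3.npz skirt (288, 230) 0.2130164 tool [ 0.0035 -0.0006 -0.0161] world [0.4242 0.3627 0.0159]
w3.npz table (240, 190) 0.22278643 tool [ 0.0202  0.0207 -0.0481] world [ 0.4339  0.3999 -0.0007]
w3.npz fl (212, 244) 0.16342627 tool [-0.0446  0.0119 -0.0487] world [0.4253 0.3975 0.064 ]
w3.npz fl2 (220, 246) 0.16860676 tool [-0.0401  0.0088 -0.0463] world [0.4231 0.3942 0.0595]
w4.npz barTop (312, 226) 0.18563779 tool [-0.0214  0.0119 -0.001 ] world [0.4396 0.3512 0.0387]
w4.npz skirt (288, 230) 0.21058899 tool [ 0.0012  0.0004 -0.0159] world [0.4238 0.3615 0.0161]
w4.npz table (240, 190) 0.21965706 tool [ 0.0172  0.0215 -0.0475] world [4.336e-01 3.982e-01 2.000e-04]
w4.npz fl (304, 244) 0.16322652 tool [-0.0448  0.012  -0.0047] world [0.4385 0.3547 0.0621]
w4.npz fl2 (296, 250) 0.15640615 tool [-0.0518  0.0122 -0.0082] world [0.4376 0.358  0.0692]
w4.npz gap (314, 248) 0.16175927 tool [-0.0467  0.0108  0.0001] world [0.4389 0.3498 0.064 ]
w4.npz line (314, 266) 0.14607795 tool [-0.0633  0.0102  0.0001] world [0.4383 0.3496 0.0806]
```

View pics/t4.png

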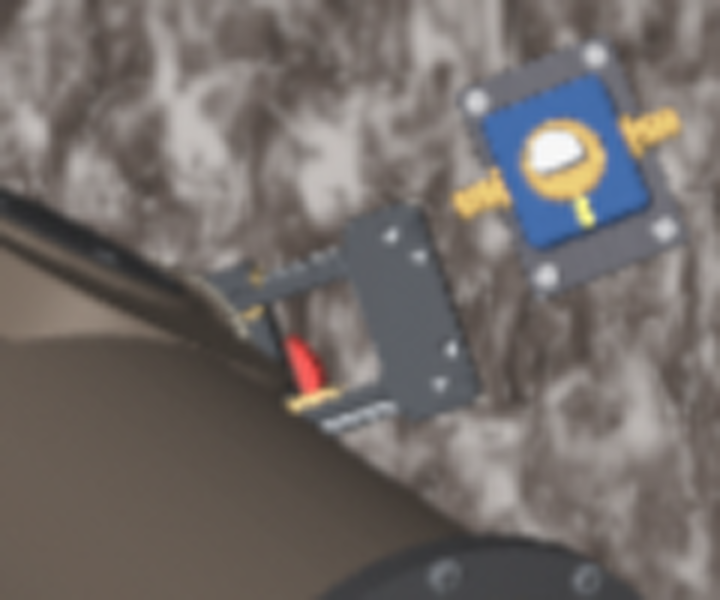

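```bash
python3 - <<'E'
from h import *
for n,us in (("w3.npz",(205,210,215,218,221,410,413,416,420)),("w4.npz",(290,295,300,304,308,312,318,322,326,332))):
  d=load(n);T=np.array(d["tool_from_camera"]);K=d["camera_matrix"]
  z=d["range_z"];v,u=np.mgrid[:400,:640]
  P=np.stack([(u-K[0,2])/K[0,0]*z,(v-K[1,2])/K[1,1]*z,z],-1)@T[:3,:3].T+T[:3,3]
  for c in us:
    print(n,c,[(r,*P[r,c].round(3).tolist()) for r in (234,236,238,240,243,247,252)])
E
```

```text
w3.npz 205 [(234, 0.02, -0.01, -0.074), (236, 0.021, -0.012, -0.074), (238, 0.02, -0.013, -0.074), (240, -0.04, 0.012, -0.054), (243, -0.044, 0.012, -0.052), (247, -0.048, 0.012, -0.051), (252, -0.054, 0.012, -0.049)]
w3.npz 210 [(234, 0.021, -0.011, -0.071), (236, 0.02, -0.012, -0.071), (238, 0.02, -0.013, -0.071), (240, -0.041, 0.012, -0.051), (243, -0.044, 0.012, -0.05), (247, -0.049, 0.012, -0.048), (252, -0.05, 0.01, -0.048)]
w3.npz 215 [(234, 0.02, -0.01, -0.067), (236, 0.02, -0.012, -0.067), (238, -0.038, 0.012, -0.049), (240, -0.04, 0.012, -0.049), (243, -0.195, 0.08, 0.0), (247, -0.044, 0.01, -0.048), (252, -0.049, 0.01, -0.046)]
w3.npz 218 [(234, 0.02, -0.01, -0.065), (236, 0.021, -0.012, -0.065), (238, 0.021, -0.013, -0.065), (240, -0.037, 0.011, -0.048), (243, -0.04, 0.01, -0.047), (247, -0.044, 0.01, -0.046), (252, -0.045, 0.008, -0.046)]
w3.npz 221 [(234, 0.021, -0.011, -0.063), (236, 0.02, -0.012, -0.063), (238, 0.02, -0.013, -0.063), (240, -0.038, 0.011, -0.046), (243, -0.039, 0.01, -0.046), (247, -0.039, 0.008, -0.046), (252, -0.041, 0.006, -0.046)]
w3.npz 410 [(234,
[... 2301 characters left out ...]
, (247, -0.045, 0.011, 0.002), (252, -0.05, 0.01, 0.002)]
w4.npz 322 [(234, -0.02, 0.006, 0.005), (236, -0.021, 0.006, 0.004), (238, -0.038, 0.012, 0.004), (240, -0.04, 0.012, 0.004), (243, -0.045, 0.012, 0.004), (247, -0.049, 0.012, 0.004), (252, -0.053, 0.012, 0.004)]
w4.npz 326 [(234, 0.002, -0.003, 0.008), (236, 0.003, -0.005, 0.008), (238, 0.002, -0.005, 0.008), (240, -0.041, 0.012, 0.006), (243, -0.044, 0.012, 0.006), (247, -0.048, 0.012, 0.006), (252, -0.053, 0.012, 0.006)]
w4.npz 332 [(234, 0.002, -0.003, 0.011), (236, 0.002, -0.004, 0.011), (238, 0.003, -0.006, 0.011), (240, 0.003, -0.007, 0.011), (243, -0.044, 0.012, 0.009), (247, -0.049, 0.012, 0.008), (252, -0.053, 0.012, 0.008)]
```

Emit:
step_arm(
  rows=[
    [-0.2,0,0,0,0,0,0],
    [-0.2,0,0,0,0,0,0],
    [-0.2,0,0,0,0,0,0],
    [-0.2,0,0,0,0,0,0],
    [-0.2,0,0,0,0,0,0],
    [-0.2,0,0,0,0,0,0],
    [-0.2,0,0,0,0,0,0],
    [-0.2,0,0,0,0,0,0],
  ],
)

```text
clock: 7.2
position: [0.4286, 0.3463, 0.0173]
ee_rot: [0.962, 1.348, -0.962]
force: [-1.2, -0.9, -0.0]
width: 0.533
```

Emit:
step_arm(
  rows=[
    [-0.2,0.015,0.001,-0.001,0,0,0],
    [-0.2,0.03,0.001,-0.001,0,0,0],
    [-0.2,0.03,0.001,-0.001,0,0,0],
    [-0.2,0.03,0.001,-0.001,0,0,0],
  ],
)

```text
clock: 7.53
position: [0.4283, 0.3465, -0.0081]
ee_rot: [0.96, 1.348, -0.964]
force: [0.2, -0.0, -0.1]
width: 0.598
```

```bash
python3 - <<'E'
from cell import status,cams
from h import *
S=status.observe();print(S["position"],S["width"],S["force"])
d=cams.get_image("wrist");np.savez("w5.npz",**d,S=np.array(dict(S),dtype=object));
crop(d,160,480,130,350,2.5,"pics/w5.png")
E
```

```text
[ 0.42825525  0.34653438 -0.0080532 ] 0.5976004583414644 [ 0.22326432 -0.0338808  -0.11340065]
```

View pics/w5.png

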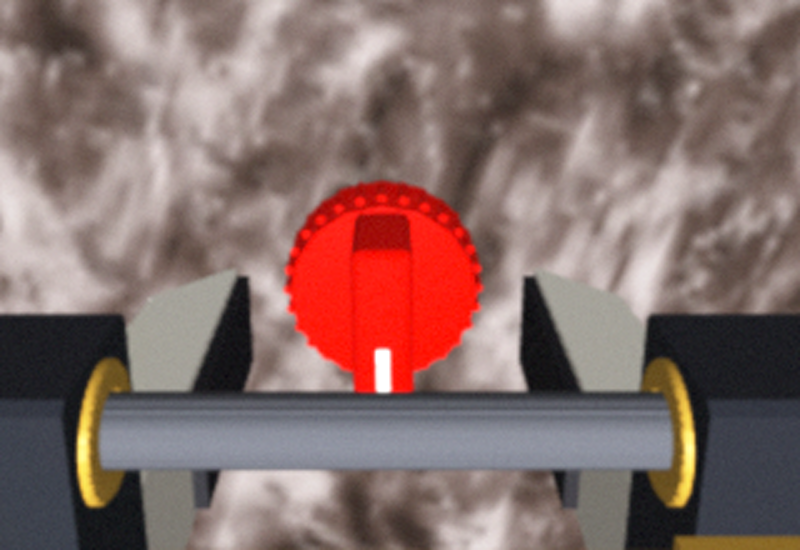

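```bash
python3 - <<'E'
from h import *
d=load("w5.npz");S=d["S"].item();T=np.array(d["tool_from_camera"]);K=d["camera_matrix"];C=cloud(d,S)
z=d["range_z"];v,u=np.mgrid[:400,:640]
P=np.stack([(u-K[0,2])/K[0,0]*z,(v-K[1,2])/K[1,1]*z,z],-1)@T[:3,:3].T+T[:3,3]
for n,(x,y) in dict(bartop=(380,300),end1=(383,252),end0=(383,388),skirt=(320,300),tab=(200,200),tip=(240,275)).items():
  x=int(160+x/2.5);y=int(130+y/2.5);print(n,P[y,x].round(4),C[y,x].round(4))
E
```

```text
bartop [-0.0467  0.0098 -0.0009] [0.4373 0.3506 0.0386]
end1 [-0.046   0.0197 -0.0004] [0.4468 0.3534 0.0379]
end0 [-0.0468 -0.009  -0.0004] [0.4197 0.3441 0.0388]
skirt [-0.0237 -0.0012 -0.0142] [0.4225 0.3596 0.0156]
tab [-0.0069  0.0162 -0.0428] [ 0.4297  0.3923 -0.0012]
tip [-0.0368  0.0106 -0.029 ] [0.4289 0.3774 0.0287]
```

Emit:
step_arm(
  rows=[
    [-0.2,0.008,0,0,0,0,0],
    [-0.2,0.0135,0,0,0,0,0],
    [-0.2,0.0135,0,0,0,0,0],
    [0.3,0.0135,0,0,0,0,0],
    [1,0.0135,0,0,0,0,0],
    [1,0.0135,0,0,0,0,0],
    [1,0.0135,0,0,0,0,0],
    [1,0.0135,0,0,0,0,0],
    [1,0.0135,0,0,0,0,0],
    [1,0.0135,0,0,0,0,0],
    [1,0.0135,0,0,0,0,0],
    [1,0.0135,0,0,0,0,0],
  ],
  newtons=40,
)

```text
clock: 8.58
position: [0.4292, 0.3473, -0.0174]
ee_rot: [0.962, 1.348, -0.962]
force: [0.6, -0.0, 1.5]
width: 0.128
```

Emit:
step_arm(
  rows=[
    [1,0,0,0,0,0,0],
    [1,0,0,0,0,0,0],
    [1,0,0,0,0,0,0],
  ],
)

```text
clock: 8.83
position: [0.4292, 0.3474, -0.0174]
ee_rot: [0.962, 1.348, -0.962]
force: [-0.7, -0.1, 1.3]
width: 0.128
```

Emit:
step_arm(
  rows=[
    [1,-0.02,0,0,0,0,0],
    [1,-0.06,0,0,0,0,0],
    [1,-0.1,0,0,0,0,0],
    [1,-0.14,0,0,0,0,0],
    [1,-0.15,0,0,0,0,0],
    [1,-0.15,0,0,0,0,0],
    [1,-0.15,0,0,0,0,0],
  ],
)

```text
clock: 9.42
position: [0.4292, 0.347, 0.1021]
ee_rot: [0.962, 1.347, -0.962]
force: [-0.6, 0.7, -0.4]
width: 0.131
```

```bash
python3 - <<'E'
from cell import status,cams
from h import *
S=status.observe();print(S["position"],S["ee_rot"],S["width"],S["force"],S["joints"])
d=cams.get_image("wrist");np.savez("w6.npz",**d,S=np.array(dict(S),dtype=object));
cv2.imwrite("pics/w6.png",d["pixels"][...,::-1])
d=cams.get_image("side");np.savez("s6.npz",**d);crop(d,260,380,90,190,6,"pics/s6.png")
E
```

```text
[0.42918682 0.34701188 0.10213972] [ 0.96244614  1.34716258 -0.96237403] 0.13123446838606195 [-0.57708682  0.73556631 -0.36682673] [-0.41788714  0.45769582 -0.4894194   1.82800988  0.26456178  0.92053862
 -2.26659027]
```

View pics/w6.png

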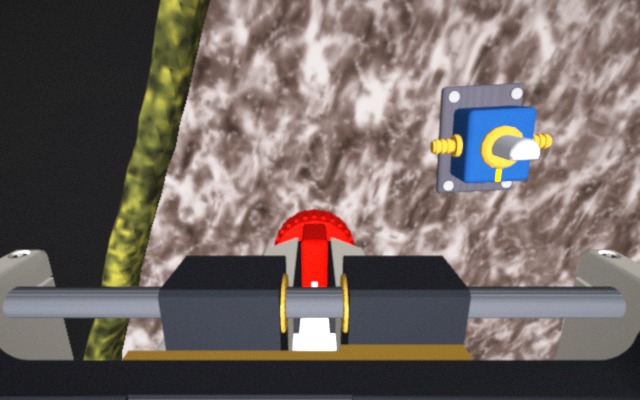

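View pics/s6.png

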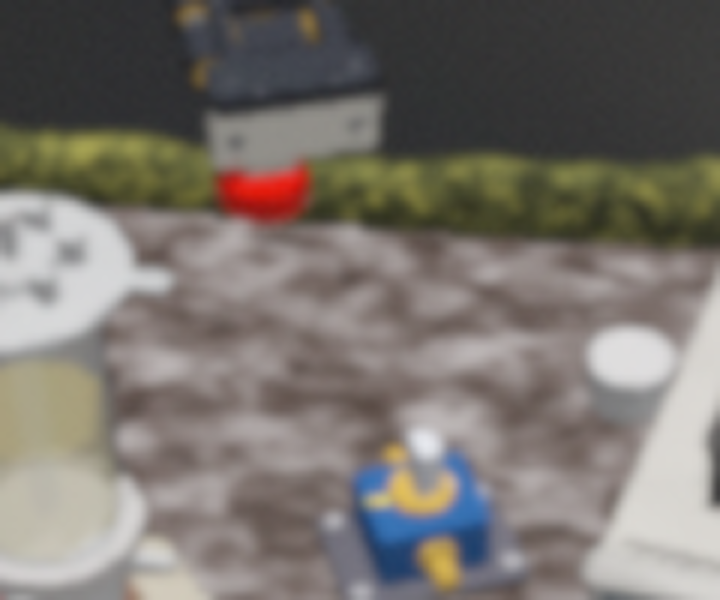

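```bash
python3 - <<'E'
from h import *
d=load("w6.npz")
crop(d,425,560,75,200,5.9,"pics/w6v.png");crop(d,260,370,200,300,7,"pics/w6k.png")
E
```

```text
(no output)
```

View pics/w6v.png

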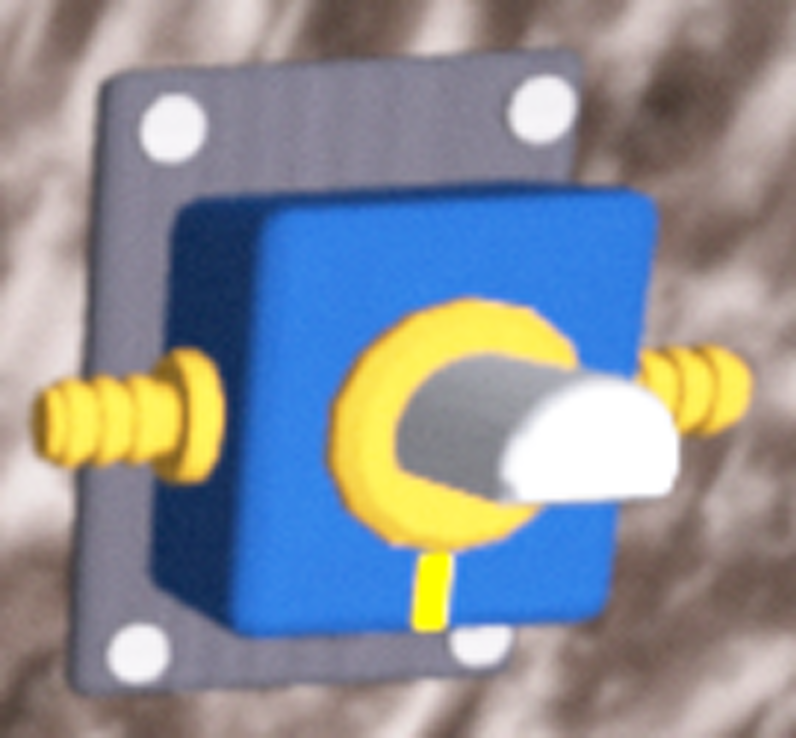

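View pics/w6k.png

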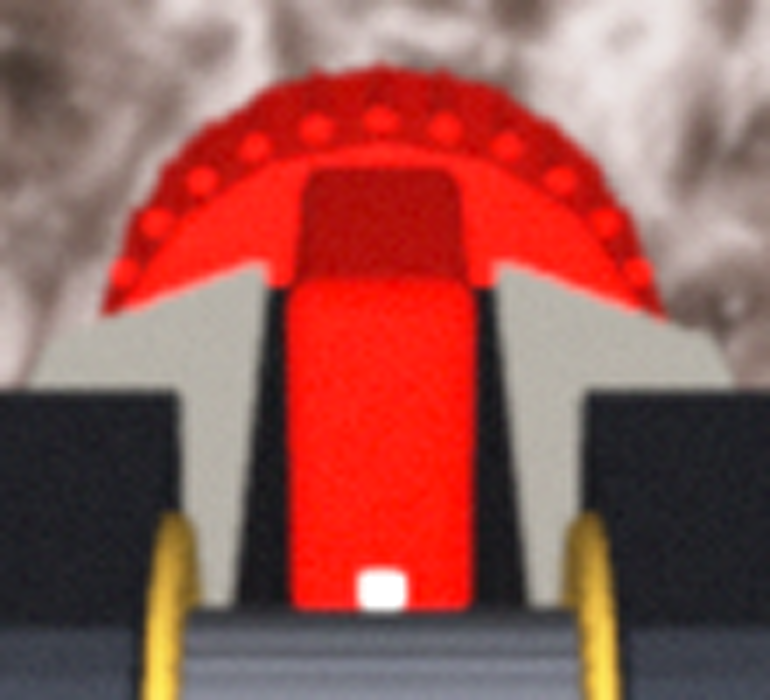

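```bash
cat > valve.py <<'E'
from h import *
def run(n,x0,y0,f,bolts,chord,arc,collar):
  d=load(n);S=d["S"].item()
  g=lambda p:(x0+(p[0]+.5)/f-.5,y0+(p[1]+.5)/f-.5)
  b=plane(d,[g(p) for p in bolts],0.009,S)[:,:2]
  x=(b[0]+b[1]-b[2]-b[3]);y=(b[0]+b[3]-b[1]-b[2]);yaw=np.arctan2(x[1],x[0])
  print("bolts c",b.mean(0).round(4),"yaw",np.degrees(yaw).round(2),np.degrees(np.arctan2(-y[0],y[1])).round(2))
  c=np.array(plane(d,[g(p) for p in collar],0.048,S)[:,:2])
  A=np.c_[2*c,np.ones(len(c))];s=np.linalg.lstsq(A,(c**2).sum(1),rcond=None)[0];print("collar",s[:2].round(4),"r",np.sqrt(s[2]+s[0]**2+s[1]**2).round(4))
  X=np.array([np.cos(yaw),np.sin(yaw)]);Y=np.array([-X[1],X[0]])
  ch=plane(d,[g(p) for p in chord],0.074,S)[:,:2];e=ch[0]-ch[1]
  print("chord yaw",np.degrees(np.arctan2(-e[0],e[1])).round(2),"len",np.hypot(*e).round(4),"mid+3.0..4.5 X",(ch.mean(0)+.003*X).round(4),(ch.mean(0)+.0045*X).round(4))
  a=plane(d,[g(p) for p in arc],0.074,S)[:,:2]
  A=np.c_[2*a,np.ones(len(a))];s=np.linalg.lstsq(A,(a**2).sum(1),rcond=None)[0];print("arc",s[:2].round(4),np.sqrt(s[2]+s[0]**2+s[1]**2).round(4))
E
python3 - <<'E'
from valve import *
run("w6.npz",425,75,5.9,[(174,129),(543,109),(482,640),(139,654)],[(502,498),(668,492)],[(505,462),(520,425),(555,392),(605,376),(645,392),(670,425),(677,462)],[(332,430),(350,375),(400,322),(475,299),(545,325),(577,365),(360,510),(430,548),(500,535),(536,507)])
d=load("w6.npz");S=d["S"].item();T=np.array(d["tool_from_camera"]);K=d["camera_matrix"]
def tp(u,v,x):
  u=260+(u+.5)/7-.5;v=200+(v+.5)/7-.5
  r=T[:3,:3]@np.array([(u-K[0,2])/K[0,0],(v-K[1,2])/K[1,1],1]);o=T[:3,3];return (o+r*(x-o[0])/r[0]).round(4)
print("bar +x top edge",tp(287,284,-.0574),tp(475,284,-.0574),"bar base",tp(300,168+118,-.0574))
print("skirt top front",tp(383,147,-.0334),"skirt bottom front",tp(383,68,-.0174),"sides",tp(104,318,-.0174),tp(663,318,-.0174))
print("white",tp(383,570,-.0574))
E
```

```text
bolts c [0.5149 0.2282] yaw 21.85 21.57
collar [0.5149 0.2316] r 0.0153
chord yaw 20.96 len 0.0184 mid+3.0..4.5 X [0.5144 0.2303] [0.5158 0.2309]
arc [0.5149 0.2305] 0.0095
bar +x top edge [-0.0574  0.0196 -0.0058] [-0.0574  0.0196  0.0059] bar base [-0.0574  0.0195 -0.005 ]
skirt top front [-0.0334  0.0196  0.0002] skirt bottom front [-0.0174  0.0202  0.0003] sides [-0.0174 -0.0011 -0.0223] [-0.0174 -0.0012  0.0229]
white [-0.0574 -0.0005  0.0002]
```

Emit:
step_arm(
  rows=[
    [1,0,-0.01,0.04,-0.046,0,0],
    [1,0,-0.02,0.08,-0.046,0,0],
    [1,0,-0.03,0.12,-0.046,0,0],
    [1,0,-0.04,0.16,-0.046,0,0],
    [1,0,-0.04,0.173,-0.046,0,0],
    [1,0,-0.04,0.173,-0.046,0,0],
    [1,0,-0.04,0.173,-0.046,0,0],
    [1,0,-0.04,0.173,-0.046,0,0],
  ],
)

```text
clock: 10.18
position: [0.4433, 0.2073, 0.102]
ee_rot: [0.925, 1.367, -0.925]
force: [-0.1, 0.9, -0.1]
width: 0.123
```

```bash
python3 - <<'E'
from cell import status,cams
from h import *
S=status.observe();print(S["position"],S["ee_rot"],S["width"],S["force"],S["joints"])
t=R.from_rotvec(S["ee_rot"]).as_matrix();print("tool y yaw",np.degrees(np.arctan2(t[1,1],t[0,1])),t[:,0])
d=cams.get_image("wrist");np.savez("w7.npz",**d,S=np.array(dict(S),dtype=object));
cv2.imwrite("pics/w7.png",d["pixels"][...,::-1])
E
```

```text
[0.4433034  0.20733427 0.10197035] [ 0.92487481  1.36656031 -0.92501072] 0.12294131245033836 [-0.10396163  0.92673494 -0.12905873] [-0.14997119  0.36710654 -0.50289062  1.97258528  0.22936747  0.85765522
 -1.96660876]
tool y yaw 21.77994320772632 [-9.90895076e-04  5.71612741e-04 -9.99999346e-01]
```

View pics/w7.png

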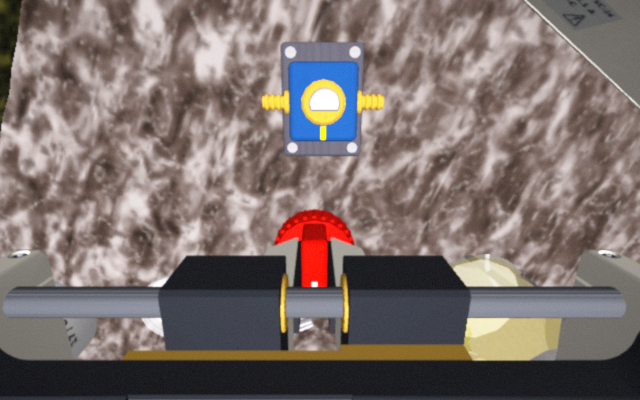

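```bash
python3 - <<'E'
from h import *
d=load("w7.npz")
crop(d,258,390,35,160,6,"pics/w7v.png")
E
```

```text
(no output)
```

View pics/w7v.png

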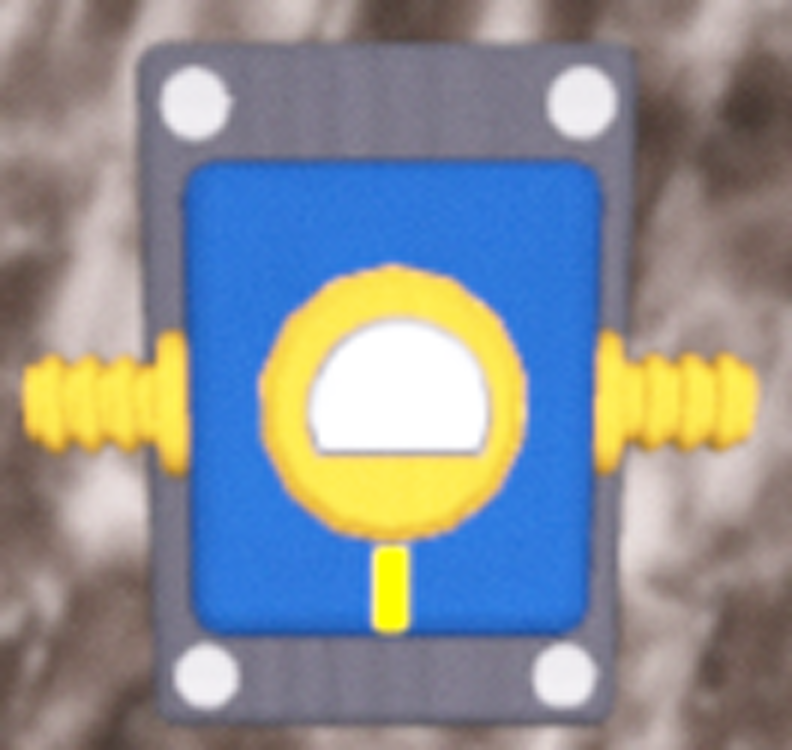

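```bash
python3 - <<'E'
from valve import *
run("w7.npz",258,35,6,[(194,104),(582,103),(565,676),(207,676)],[(318,452),(482,452)],[(309,405),(318,370),(345,335),(399,318),(455,338),(482,372),(490,405)],[(262,400),(275,340),(320,285),(392,266),(465,285),(512,335),(525,400),(512,460),(465,518),(392,540),(320,515),(275,460)])
E
```

```text
bolts c [0.5151 0.2288] yaw 21.91 21.79
collar [0.5156 0.2291] r 0.0154
chord yaw 21.72 len 0.0172 mid+3.0..4.5 X [0.5144 0.2286] [0.5158 0.2291]
arc [0.5152 0.229 ] 0.0095
```

Emit:
step_arm(
  rows=[
    [1,0,0.04,0.004,0,0,0],
    [1,0,0.08,0.008,0,0,0],
    [1,0,0.0946,0.008,0,0,0],
    [1,0,0.0946,0.008,0,0,0],
    [1,0.02,0.0946,0.008,0,0,0],
    [1,0.045,0.0946,0.008,0,0,0],
    [1,0.045,0.0946,0.008,0,0,0],
    [1,0.045,0.0946,0.008,0,0,0],
    [1,0.045,0.0946,0.008,0,0,0],
  ],
)

```text
clock: 10.98
position: [0.516, 0.2289, 0.0672]
ee_rot: [0.925, 1.366, -0.925]
force: [-1.1, -0.2, -0.2]
width: 0.128
```

```bash
python3 - <<'E'
from cell import status,cams
from h import *
S=status.observe();print(S["position"],S["ee_rot"],S["width"],S["force"],S["ft_torque"])
t=R.from_rotvec(S["ee_rot"]).as_matrix();print("tool y yaw",np.degrees(np.arctan2(t[1,1],t[0,1])),t[:,0])
k=np.array(S["position"])-.0008*t[:,1]+.0002*t[:,2];print("knob",k,"err tool",(t.T@(np.array([.5153,.2290,0])-k))[1:])
d=cams.get_image("wrist");np.savez("w8.npz",**d,S=np.array(dict(S),dtype=object));crop(d,220,410,180,320,4,"pics/w8.png")
d=cams.get_image("side");np.savez("s8.npz",**d);crop(d,280,380,110,210,6,"pics/s8.png")
E
```

```text
[0.51602635 0.22892079 0.06719661] [ 0.92501914  1.36560196 -0.92460735] 0.12829307954940475 [-1.09283854 -0.19956717 -0.22575602] [0.04566071 0.00413796 0.03024092]
tool y yaw 21.78013493392017 [-2.90830586e-05  3.21278799e-04 -9.99999948e-01]
knob [0.51535767 0.22843823 0.06719648] err tool [ 0.0001487 -0.0005223]
```

View pics/w8.png

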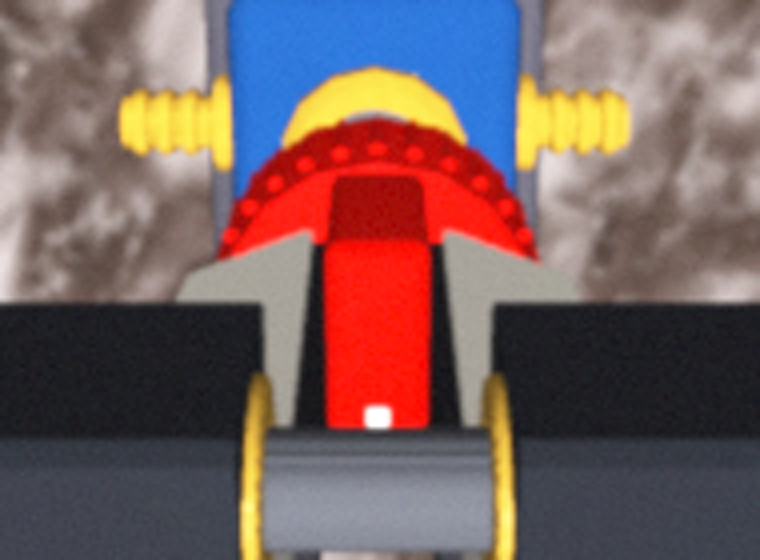

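View pics/s8.png

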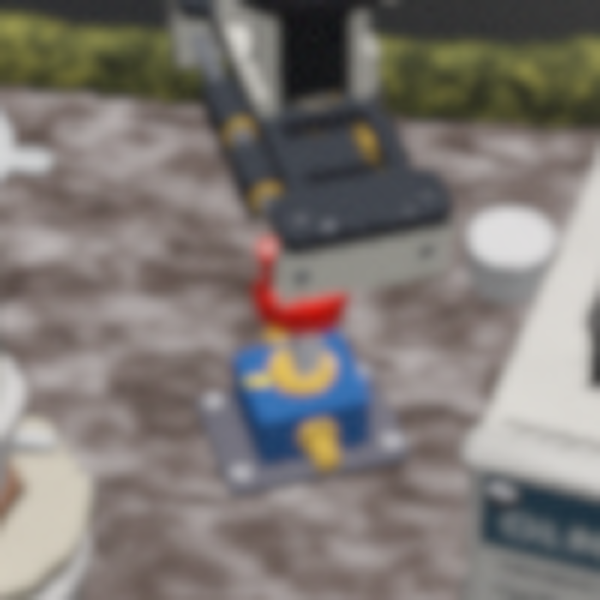

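Emit:
step_arm(
  rows=[
    [1,0.006,0.0002,-0.0006,0,0,0],
    [1,0.012,0.0002,-0.0006,0,0,0],
    [1,0.016,0.0002,-0.0006,0,0,0],
    [1,0.02,0.0002,-0.0006,0,0,0],
    [1,0.02,0.0002,-0.0006,0,0,0],
    [1,0.02,0.0002,-0.0006,0,0,0],
  ],
)

```text
clock: 11.58
position: [0.5162, 0.2286, 0.0502]
ee_rot: [0.925, 1.365, -0.926]
force: [-0.0, 1.4, -1.0]
width: 0.124
```

```bash
python3 - <<'E'
from cell import status,cams
from h import *
S=status.observe();print(S["position"],S["width"],S["force"],S["ft_torque"])
t=R.from_rotvec(S["ee_rot"]).as_matrix()
k=np.array(S["position"])-.0008*t[:,1]+.0002*t[:,2];print("knob under",k+[0,0,.0174],"err tool",(t.T@(np.array([.5153,.2290,0])-k))[1:])
E
```

```text
[0.51623581 0.22864723 0.05020193] 0.12372618527705988 [-0.0367351   1.35046174 -0.98951918] [ 0.13512555  0.11319278 -0.02340157]
knob under [0.5155666  0.2281654  0.06760242] err tool [ 9.27806248e-05 -8.69196231e-04]
```

Emit:
step_arm(
  rows=[
    [1,0.004,0,0,0,0,0],
    [1,0.008,0,0,0,0,0],
    [1,0.012,0,0,0,0,0],
    [1,0.016,0,0,0,0,0],
    [1,0.016,0,0,0,0,0],
    [1,0.016,0,0,0,0,0],
  ],
)

```text
clock: 12.08
position: [0.5165, 0.2288, 0.0378]
ee_rot: [0.926, 1.365, -0.926]
force: [-0.9, 0.1, 4.4]
width: 0.129
```

```bash
cat > st.py <<'E'
from cell import status,cams
from h import *
S=status.observe();print(S["position"],S["width"],S["force"],S["ft_torque"])
t=R.from_rotvec(S["ee_rot"]).as_matrix()
k=np.array(S["position"])-.0008*t[:,1]+.0002*t[:,2];print("knob under",k+[0,0,.0174],"err tool",(t.T@(np.array([.5153,.2290,0])-k))[1:],"xaxis",t[:,0],"yaw",np.degrees(np.arctan2(t[1,1],t[0,1])))
E
python3 st.py
```

```text
[0.5165176  0.22876434 0.03780313] 0.1285427597359658 [-0.91768799  0.08660309  4.35886794] [ 0.10549672  0.2705671  -0.04426387]
knob under [0.51584836 0.22828255 0.05520303] err tool [-0.0002484  -0.00086835] xaxis [ 9.73346980e-05  6.94022156e-05 -9.99999993e-01] yaw 21.71412322536804
```

Emit:
step_arm(
  rows=[
    [1,0.003,0,0,0,0,0],
    [1,0.006,0,0,0,0,0],
    [1,0.007,0,0,0,0,0],
    [1,0.007,0,0,0,0,0],
    [1,0.007,0,0,0,0,0],
  ],
)

```text
clock: 12.5
position: [0.5166, 0.2288, 0.0326]
ee_rot: [0.926, 1.365, -0.925]
force: [-2.0, 1.2, 6.1]
width: 0.133
```

```bash
python3 st.py
```

```text
[0.51657674 0.22879737 0.0326122 ] 0.1334285419364829 [-1.95457984  1.21503722  6.07372999] [0.0454768 0.5763012 0.0282137]
knob under [0.51590749 0.22831558 0.05001185] err tool [-0.00032584 -0.00086252] xaxis [ 4.39483190e-04  1.11954668e-04 -9.99999897e-01] yaw 21.713545154339577
```

Near the stop; press a little further until the force rises.

Emit:
step_arm(
  rows=[
    [1,0.0015,0,0,0,0,0],
    [1,0.003,0,0,0,0,0],
    [1,0.003,0,0,0,0,0],
    [1,0.003,0,0,0,0,0],
  ],
)

```text
clock: 12.83
position: [0.5167, 0.2288, 0.0322]
ee_rot: [0.926, 1.363, -0.925]
force: [-9.5, -3.1, 30.1]
width: 0.13
```

```bash
python3 st.py
```

```text
[0.51671512 0.22883416 0.03223176] 0.13014869703794982 [-9.47250276 -3.05236942 30.12683242] [-0.94844442  2.06539251 -0.00323639]
knob under [0.51604586 0.22835241 0.0496308 ] err tool [-0.00049929 -0.00090639] xaxis [ 1.65416054e-03 -3.03868907e-04 -9.99998586e-01] yaw 21.711331332023388
```

Emit:
step_arm(
  rows=[
    [1,-0.0012,0,0,0,0,0],
    [1,-0.0012,0,0,0,0,0],
    [1,-0.0012,0,0,0,0,0],
    [1,-0.0012,0,0,0,0,0],
    [1,-0.0012,0,0,0,0,0],
    [1,-0.0012,0,0,0,0,0],
  ],
)

```text
clock: 13.33
position: [0.5167, 0.2289, 0.0324]
ee_rot: [0.926, 1.364, -0.925]
force: [-5.8, -1.7, 20.9]
width: 0.125
```

```bash
cat >> st.py <<'E'
d=cams.get_image("wrist");np.savez("w9.npz",**d,S=np.array(dict(S),dtype=object));crop(d,220,410,180,320,4,"pics/w9.png")
d=cams.get_image("side");np.savez("s9.npz",**d);crop(d,280,380,110,210,6,"pics/s9.png")
E
python3 st.py
```

```text
[0.51668019 0.22886192 0.03237275] 0.12483333435425888 [-5.81019352 -1.65998314 20.90885833] [-0.52982577  1.36703091  0.01609404]
knob under [0.51601094 0.22838015 0.04977195] err tool [-0.00046745 -0.00085468] xaxis [ 1.22117068e-03 -3.91902841e-05 -9.99999254e-01] yaw 21.712308324788367
```

View pics/w9.png

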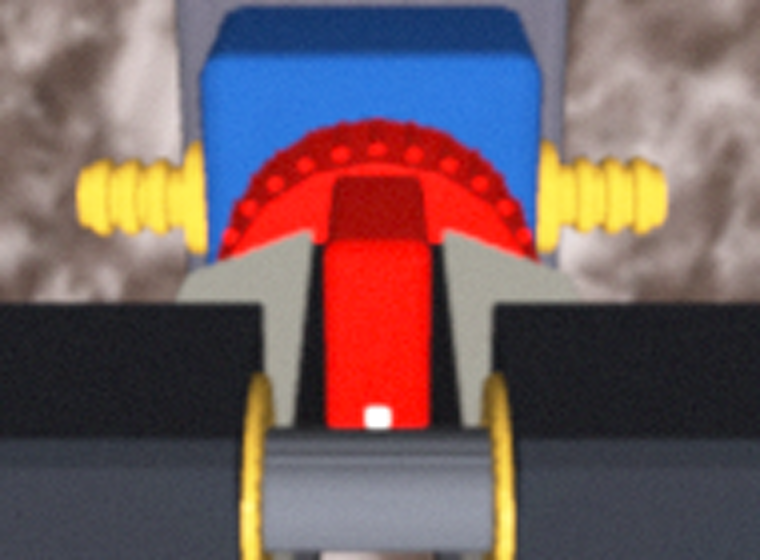

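View pics/s9.png

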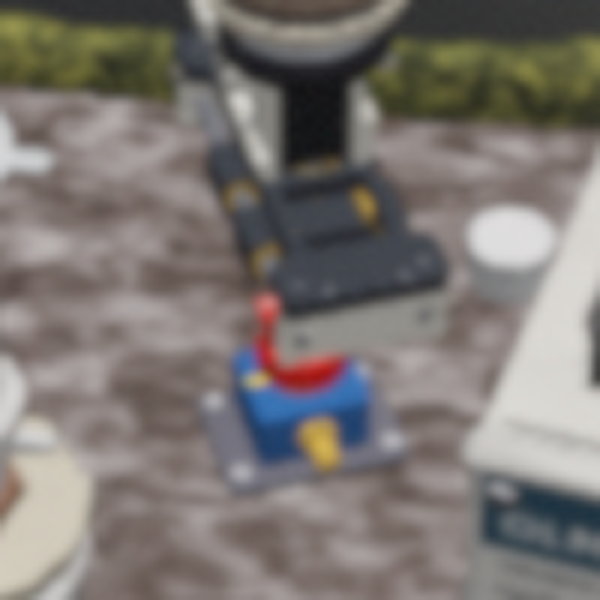

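```bash
python3 -c "
from cell import arm,status
S=status.observe();print(S['force'],S['clock']);print(arm.sign_off())"
```

```text
[-6.30158353 -3.01458253 20.58894593] 13.4333
the job is handed in; nothing more can be done
None
```

The knob is keyed onto the shaft and held pressed against its stop, still gripped. I handed the job in at 13.4 s of the 51 s allowed; it gives no verdict.

**What I did:** I picked the knob up across its bar at 40 N and turned it about 2.8° to match the flat. I then slid it on with the white pointer line on the yellow-mark side and pushed down. The force jumped to 30 N at the stop, and I eased off to about 21 N for the hold.

**Last checks:**

| Check | Reading | Expected |
|---|---|---|
| Knob underside height | 49.8 mm | 50 mm (knob home, shaft down) |
| Offset from the shaft axis | about 1 mm | under 4 mm |
| Turn error against the flat | about 0.1° | under 11° (0.2 rad) |
| Tool tilt | about 0.001 rad | under 0.12 rad |

- **Knob:** the last wrist picture shows it has not slipped in the grip.
- **Bystanders:** I saw no contact with any of them. The last picture I viewed shows only the tin, unmoved; I did not re-check the others after the push.
- **Not measured directly:** I had no reading of the shaft travel. I judged it from the knob height and the force jump at the stop.

**What failed or disagreed:**
- **First grasp:** it closed on air above the bar. Wrist depth showed the real fingertips about 38 mm short of the reported TCP. I corrected for that and the second grasp held.
- **Shaft position:** early distant views of the shaft axis differed by 2–5 mm. I used a close view from nearly overhead, whose estimates agreed within about 1 mm.

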